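# Let the tile carriage down to the painter

### The job

Take the slim rod with the square handle from its forked stand and push it through the slot in the sloping panel of the grey console, pressing the hidden latch tab with its tip until the tile carriage is let go and rolls down by itself to the buffer. Then draw the rod out and hang it back upright in the notch of its own stand; do not push the carriage, and leave the tamper and the other things on the bench where they are.

Things in the scene. Friction and masses are not known exactly. Their poses are not given: they have to be found in the camera images.
- console: Grey metal console, fixed. Origin on the bench below the slot, z up, x from its low front to the rails behind, y left. Front box 160 mm wide, x -75 to +45 mm; its top is a panel 20 mm thick rising towards +x at 30 degrees: outward normal (-0.5, 0, 0.866). Behind, about x = 150 mm, two rails run along y from +140 mm (high) to -180 mm (low, rubber buffer); all below 175 mm.
- slot (a point): Centre of the slot at the panel's outer face, 100 mm above the bench, axes as the console's. The slot goes square through the panel, 16 mm wide up the slope, 44 mm long along y. The tab lies hidden 45 mm in, along the inward normal (0.5, 0, -0.866): the rod enters leaning 30 degrees from vertical and jams if about 15 degrees off.
- latch_tab (a point): Centre of the top face of the hidden steel tab (44 mm along y by 24 mm, square to the slot's inward direction); moves with the tab.
- latch (a joint): Tab's travel along the slot's inward direction: 0 at rest, 0.015 m fully pressed. A spring resists with 4 N, 8 N at full travel, and returns it. The gate that blocks the carriage is one piece with the tab; it lets go after about 9 mm, and the tab may be let up once the carriage has rolled 30 mm.
- carriage (a joint): Travel of the tile carriage down its rails: about 0 while the gate holds it, 0.16 m at the buffer. It rolls by its own weight in about 1.5 s.
- load (a point): Top of the carriage's load: plywood carriage 100 by 110 mm carrying a stack of square tiles; moves with the carriage.
- rod: Loose slim push rod, 170 mm long, about 140 g: steel shank 10 mm diameter, 95 mm long; plain square wooden handle 30 by 30 mm, 75 mm long, sides along its x and y. Origin at the shank's free tip, z along the shank to the handle (shoulder at 95 mm, top at 170 mm). Hangs upright by the shoulder in its stand's notch.
- rod_stand: Fixed wooden stand the slim rod hangs in; origin on the bench under the hanging place, z up. Base 100 by 90 mm; fork plate 8 mm thick, top 125 mm above the bench, x from -35 to +46 mm, 66 mm wide, with a notch 16 mm wide along x, open towards -x, ending at x = +8 mm. A post under the plate at x = +34 to +46 mm.
- rod_stand_rest (a point): Point 30 mm above the bench in the stand's frame (x = y = 0), where the rod's tip is when the rod hangs home; axes as the stand's.
- tamper_stand: A second stand of the same shape, for the tamper.
- tamper: Another tool, hanging in the second stand: a round ball grip and a 32 mm steel disc foot, 149 mm tall; does not fit the slot. Origin at the centre of the foot's underside. Leave it.
- bowl: Bystander: blue ceramic bowl, 120 mm across, 55 mm high, origin under its centre.
- cup: Bystander: white ceramic cup, 80 mm across, 90 mm high, origin under its centre.
- jar: Bystander: lidded jar, 72 mm across, 90 mm high, origin under its centre.
- plate: Bystander: white plate, 170 mm across, 22 mm high, origin under its centre.
- colour_jar: Bystander: small white-lidded glass colour jar close to the console's right side, 56 mm across, 65 mm high, origin under its centre.
- pot: Bystander: small terracotta pigment pot close to the console's left side, 60 mm across, 50 mm high, origin under its centre.
- brush: Bystander: brush lying on the bench, about 200 mm long, origin near its middle.
There are look-alikes about, which are no part of the job. What is shaped like the rod but orange or red is not meant. What is shaped like the rod_stand but black is not meant.

How it is judged:
By the outcome, as a careful person would: the job done as asked, in the order asked, and still so for the second after the job is handed in, with the robot touching nothing.
It also fails if it takes over 46 s, if anything falls off the work surface, if the arm or the gripper's body presses on something with over 40 N, if the wrist force passes 120 N, or if a joint passes its speed limit or range.

### The arm

A 7-joint arm with a two-finger parallel gripper is mounted at the origin on the work surface. World frame = base frame: x ahead of the robot, y to its left, z up, the work surface at z = 0. Lengths are in m, angles in degrees, forces in N, time in s.
With the tool pointing down it reaches from about 0.425 to 0.875 m from the base axis. Payload 4.7 kg.
Tool frame: the origin (TCP) lies midway between the tips of the shut fingers; the grasp point (between the pads) lies 19 mm behind it; z points along the fingers, x is the direction in which the jaws open and shut, and the axes are right-handed (so a half turn about z gives the same grasp; the last joint's range is limited). The gripper opens to 87 mm and grips with 3 to 60 N. Pads are 19 mm wide; open, the fingers measure 117 mm over their backs; the gripper's body (75 mm by 190 mm) begins 51 mm behind the grasp point.
Start: joints at [65.38, 18.392, -4.016, 83.108, 1.295, 78.541, -3.26], TCP at [0.279, -0.587, 0.223] pointing down, gripper open.
Joint ranges: [-163.93, 163.93], [-17.29, 119.83], [-79.2, 71.16], [3.27, 140.29], [-89.18, 269.18], [5.43, 117.66], [-154.24, 154.24]. Speed limits (degrees/s): [147.25, 147.25, 180, 180, 180, 180, 180].

### API

Orientations are given as [roll, pitch, yaw] about the fixed x, y, z axes, in that order (R = Rz(yaw) Ry(pitch) Rx(roll)).
In Python, from cell import env gives the robot as it stands.
- The arm moves only by the tool carry_out, never from a script. Its argument "plan" is a list of rows, each an object with "grip": the closure, from 0 (fully open) to 1 (shut); "dp": the shift along the tool's x, y, z in m, a list of three; "rotation": the turn, a rotation vector about the tool's x, y, z in degrees, a list of three. In form: [{"grip": grip, "dp": [dx, dy, dz], "rotation": [wx, wy, wz]}, ...]. A call has 1 to 8 rows; each row shifts and turns the pose as measured when the row begins, along the tool's axes as they then stand; what a row does not reach is not made up. A row lasts 1/12 s, in which the tool goes at most 41.7 mm and 7.16 degrees, less where a joint would pass 70% of its speed; a pose out of reach is approached as far as the arm can. A call is refused whole if a number of a shift passes 0.0417 or a number of a turn 7.16, either way. A call with a gripper value outside its range is refused whole. The fingers move at their own pace and stop on an object; "force" is the grip in N (left out, the last holds). Time passes only in rows, so rows that do not move let the fingers close. It gives the time, the measured TCP pose, the force and the opening at its end, in the units of the state.
- env.get_obs(): the state, without advancing time (a new reading comes with each control period).
- env.read_camera(name): name is "scene" or "top"; returns the picture (400x640x3 uint8, red, green, blue); there is no depth.
- env.camera_params(name): a dict with "fx", "fy", "cx", "cy" (pixels), "k1" (the pictures are not rectified: a ray, as slopes to the right and down, at radius r is drawn at 1 + k1 r^2 times it, then the intrinsics apply), "R" (3x3) and "t" (3): a world point X has camera coordinates R X + t. Camera axes: x right, y down, z forward; pixel columns grow to the right and rows downward; lengths in m; the calibration is good to about 2 mm. A picture is of the moment at which its call begins. camera_params takes no time and is no camera call.
- env.sign_off(): hands the job in, once; it reports no verdict.
The state is a dict: "time_s": time; "qpos": joint angles; "joint_velocities": joint speeds; "effort": joint torques, N m; "tool_pos": TCP position; "tool_rot": TCP orientation; "force": force on the tool from outside, world axes, zero at the start; "wrist_torque": the same for the moment, N m; "grip_width": finger opening in m.
Only numpy, scipy, OpenCV 4.12 (cv2) and the standard library are available. Lean on these libraries where they do the work, as an engineer would, in place of code of your own. Each camera call takes 0.05 s, during which the arm holds its last target. There are 200 camera calls.

## Working session

There is one attempt and no reset: what is moved stays moved. The work goes in short steps, Python scripts to look and compute and a tool call to move; the robot and the scene stay as the last step left them, time stands still between calls to the robot, and variables do not carry over. Pictures are saved under pics/ and viewed, about 8 in all and at most 12, crops included, and the job is handed in when it is done.

Besides the shell and the picture viewer there is one more tool, called by a JSON object that holds its "method" and its "body", one argument or row to a line. carry_out: Moves the arm, as the interface text tells. Its arguments: {"type":"object","properties":{"plan":{"type":"array","items":{"type":"object","properties":{"grip":{"type":"number"},"dp":{"type":"array","items":{"type":"number"}},"rotation":{"type":"array","items":{"type":"number"}}}}},"force":{"type":"number"}},"required":["plan"]}

```bash
mkdir -p pics
cat > h.py <<'E'
from cell import env
import numpy as np, cv2
def snap(n,f):
    im=env.read_camera(n); cv2.imwrite(f'pics/{f}.png',im[:,:,::-1]); return im
def ray(n,u,v):
    p=env.camera_params(n); R=np.array(p['R']);t=np.array(p['t'])
    d=np.array([(u-p['cx'])/p['fx'],(v-p['cy'])/p['fy']]); s=d.copy()
    for _ in range(20): s=d/(1+p['k1']*(s@s))
    return -R.T@t, R.T@np.array([s[0],s[1],1])
def onz(n,u,v,z):
    o,d=ray(n,u,v); return o+d*(z-o[2])/d[2]
def tri(u1,v1,u2,v2):
    o,d=ray('scene',u1,v1);p,e=ray('top',u2,v2)
    s=np.linalg.lstsq(np.c_[d,-e],p-o,rcond=None)[0]
    a,b=o+d*s[0],p+e*s[1]; return (a+b)/2,np.linalg.norm(a-b)
def proj(n,X):
    p=env.camera_params(n); c=np.array(p['R'])@np.array(X)+np.array(p['t']); s=c[:2]/c[2]; s=s*(1+p['k1']*(s@s))
    return np.array([p['fx']*s[0]+p['cx'],p['fy']*s[1]+p['cy']])
E
python3 - <<'E'
from h import *
np.set_printoptions(precision=3,suppress=True)
for n in('scene','top'):
    snap(n,n+'0'); p=env.camera_params(n); print(n,p['fx'],p['k1'],-np.array(p['R']).T@p['t'],np.array(p['R'])[2])
print(env.get_obs())
E
```

```text
scene 497.9492808717437 0.017048411134245538 [ 1.349 -0.804  0.986] [-0.604  0.535 -0.591]
top 377.69117531343375 -0.0788581309083407 [0.283 0.013 1.093] [ 0.196 -0.035 -0.98 ]
{'time_s': 0.1, 'qpos': array([65.38 , 18.435, -4.016, 83.166,  1.296, 78.54 , -3.261]), 'joint_velocities': array([-0.037, -0.023,  0.036, -0.184,  0.036, -0.01 ,  0.092]), 'effort': array([  0.   , -49.257,  -0.406, -31.34 ,  -0.064,   0.04 ,   0.   ]), 'tool_pos': array([ 0.279, -0.587,  0.222]), 'tool_rot': array([179.994,   0.096, -64.571]), 'force': array([0.756, 0.396, 0.603]), 'wrist_torque': array([ 0.009, -0.034,  0.049]), 'grip_width': 0.0870630765456366}
```

View pics/scene0.png

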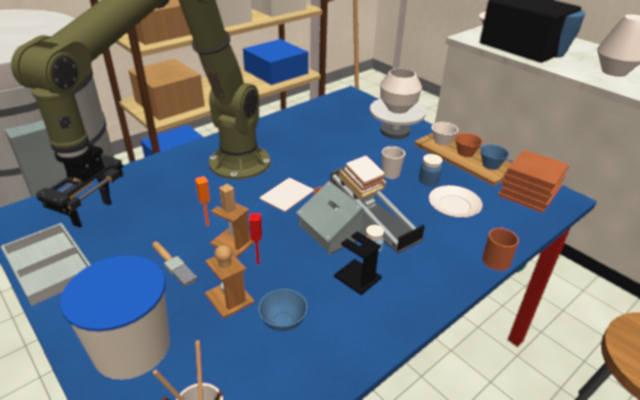

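View pics/top0.png

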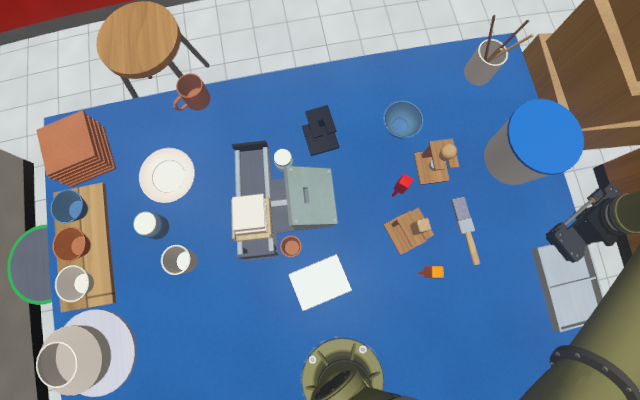

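Scene: the rod candidates are the plain wooden square handle at scene (228,195) / top (424,226), the orange one at scene (203,190) and the red one at (256,225). The plain wooden one in the wooden fork stand fits. The ball grip at (223,255) is the tamper, the black stand at (355,265) is a look-alike, and the console slot is at about top (307,194). I'll confirm this in an enlarged crop.

Run:
```python
from h import *
s=cv2.imread('pics/scene0.png');t=cv2.imread('pics/top0.png')
def c(im,x,y,w,h): return cv2.resize(im[y:y+h,x:x+w],(400,300),interpolation=cv2.INTER_CUBIC)
a=np.vstack([np.hstack([c(s,190,170,100,75),c(t,375,190,80,60)]),np.hstack([c(s,290,165,100,75),c(t,265,150,80,60+0)])])
for i in range(0,800,50): cv2.line(a,(i,0),(i,6),(0,255,255),1);cv2.line(a,(i,300),(i,306),(0,255,255),1)
for i in range(0,600,50): cv2.line(a,(0,i),(6,i),(0,255,255),1);cv2.line(a,(400,i),(406,i),(0,255,255),1)
cv2.imwrite('pics/crop1.png',a)
```

```text
(no output)
```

View pics/crop1.png

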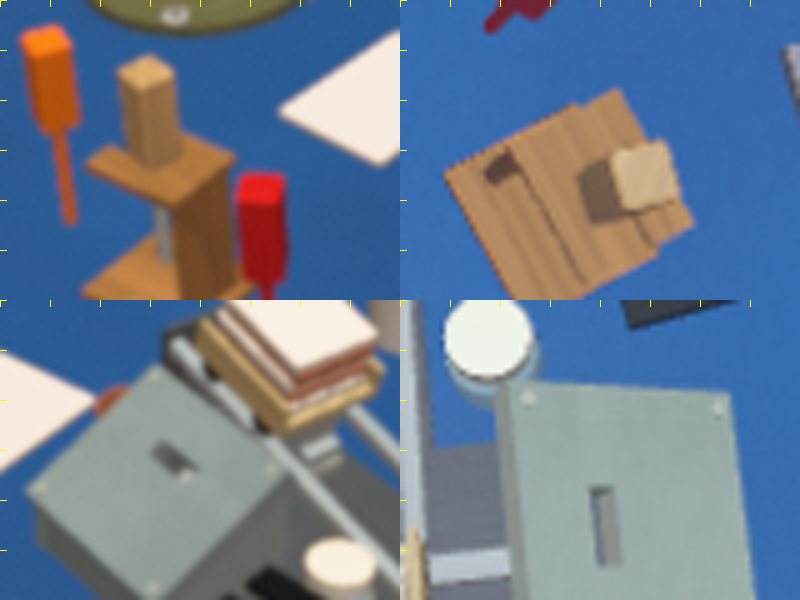

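Crop: the plain wooden rod hangs in its wooden stand (handle top at scene ≈(226.8,188), top ≈(424,225)). The orange and red ones are separate. The slot is at top ≈(306,195) and scene ≈(334,205). Next I fit poses to these points.

```bash
cat >> h.py <<'E'
from scipy.optimize import least_squares
def fit(pts,x0):
    # pts: list of (cam,u,v,local xyz)
    def W(p,l): c,s=np.cos(p[2]),np.sin(p[2]); return [p[0]+c*l[0]-s*l[1],p[1]+s*l[0]+c*l[1],l[2]]
    f=lambda p: np.concatenate([proj(n,W(p,l))-[u,v] for n,u,v,l in pts])
    r=least_squares(f,x0,loss='soft_l1'); return r.x,f(r.x).reshape(-1,2)
E
python3 - <<'E'
from h import *
np.set_printoptions(precision=3,suppress=True)
print('rod top',tri(226.8,188,424.1,225.2), onz('top',424.1,225.2,.2),onz('scene',226.8,188,.2))
c=[onz('top',*p,.2) for p in [(417.6,220),(428.6,218),(431,230),(419.4,232.4)]]
for i in range(4): d=c[(i+1)%4]-c[i]; print(np.linalg.norm(d),np.degrees(np.arctan2(d[1],d[0])))
c=[onz('scene',*p,.2) for p in [(219.5,188),(227,183.8),(234,187.5),(227,192.5)]]
for i in range(4): d=c[(i+1)%4]-c[i]; print('s',np.linalg.norm(d),np.degrees(np.arctan2(d[1],d[0])))
# slot: local x,y at outer face
n=np.array
sl=lambda a,b:[a*.866,b,.1+a*.5]
pts=[('top',303,187.4,sl(.008,-.022)),('top',307.4,187.4,sl(-.008,-.022)),('top',309.4,203.2,sl(-.008,.022)),('top',305,203.2,sl(.008,.022))]
e=.12/.866/2
za=lambda x:.1+x*.57735
pts+=[('top',286,167,[.045,-.08,za(.045)]),('top',330.6,168.4,[-.075,-.08,za(-.075)]),('top',337.5,224,[-.075,.08,za(-.075)])]
# scene: low corners
pts+=[('scene',290+28/4,165+190/4,[-.075,.08,za(-.075)]),('scene',290+155/4,165+65/4,[.045,.08,za(.045)]),('scene',290+292/4,165+175/4,[.045,-.08,za(.045)])]
p,r=fit(pts,[.55,.1,1.6]); print('console',p[:2],np.degrees(p[2]));print(r.T)
pl=[('top',419,208,[.046,-.033,.125]),('top',433.6,235,[-.035,-.033,.125]),('top',384,225,[.05,.045,.018]),
('scene',190+86/4,170+163/4,[-.035,-.033,.125]),('scene',190+235/4,170+157/4,[.046,.033,.125]),('scene',190+173/4,170+203/4,[.046,-.033,.125])]
for y in(.4,):
  p,r=fit(pl,[.45,-.2,y]); print('stand',p[:2],np.degrees(p[2]));print(r.T)
print('red',tri(256,217,404,182),tri(258,262,395,193));print('orange',tri(203,181,439,272),tri(207,225,420,272))
E
```

```text
rod top (array([ 0.356, -0.26 ,  0.195]), np.float64(0.003848947808461542)) [ 0.354 -0.261  0.2  ] [ 0.363 -0.263  0.2  ]
0.02743111857826735 -90.9761394311813
0.029347916707397326 177.15929817186654
0.028917900299630345 90.23387694505777
0.030041906603360917 -5.625693464755146
s 0.026693810591063766 99.19849819496181
s 0.02728077152122795 11.123975065358735
s 0.028206031049161077 -73.84161230672665
s 0.03068566899461803 -171.52552884733913
console [0.503 0.001] 85.36409132433735
[[-0.142  0.649  0.395 -0.427  0.09  -0.636 -0.691 -0.996 -0.277 -0.82 ]
 [-0.28  -0.143 -0.14  -0.152 -1.27  -0.156 -0.452 -1.391 -1.665 -2.921]]
stand [ 0.356 -0.26 ] 15.227249265366995
[[-0.699 -0.182  0.445 -0.521 -0.055 -0.461]
 [-0.814 -0.231 -0.381 -1.017 -0.902 -0.352]]
red (array([ 0.475, -0.248,  0.162]), np.float64(0.0013967717179366613)) (array([ 0.481, -0.256,  0.008]), np.float64(0.0038709430978707514))
orange (array([ 0.241, -0.275,  0.164]), np.float64(0.010642661533774031)) (array([ 0.241, -0.277, -0.001]), np.float64(0.0006615516636878469))
```

```bash
cat > ov.py <<'E'
from h import *
def W(p,l): c,s=np.cos(p[2]),np.sin(p[2]); return [p[0]+c*l[0]-s*l[1],p[1]+s*l[0]+c*l[1],l[2]]
def tile(f,cam,x0,y0,k,polys,w=400,h=300):
    im=cv2.imread(f'pics/{f}.png') if isinstance(f,str) else f
    a=cv2.resize(im[y0:y0+h//k,x0:x0+w//k],(w,h),interpolation=cv2.INTER_CUBIC)
    for P,col in polys:
        q=np.array([(proj(cam,X)-[x0,y0]+.5)*k for X in P]).round().astype(int)
        cv2.polylines(a,[q],True,col,1)
    return a
def sq(p,h,z): return [W(p,[a*h,b*h,z]) for a,b in((1,1),(1,-1),(-1,-1),(-1,1))]
def rect(p,xs,ys,z): return [W(p,[x,y,z]) for x,y in((xs[0],ys[0]),(xs[1],ys[0]),(xs[1],ys[1]),(xs[0],ys[1]))]
E
python3 - <<'E'
from ov import *
R=np.radians
Y=(0,255,255);M=(255,0,255);C=(255,255,0)
st=(.356,-.26,R(15)); co=(.503,.001,R(85.4))
pol=[(sq((.356,-.26,R(15)),.015,.2),Y),(sq((.356,-.26,R(0)),.015,.2),M),(sq((.356,-.26,R(15)),.015,.125),Y),(rect(st,(-.035,.046),(-.033,.033),.125),C)]
za=lambda x:.1+x*.57735
pn=[W(co,[x,y,za(x)]) for x,y in((-.075,.08),(.045,.08),(.045,-.08),(-.075,-.08))]
sl=[W(co,[a*.866,b,.1+a*.5]) for a,b in((.008,.022),(.008,-.022),(-.008,-.022),(-.008,.022))]
pc=[(pn,Y),(sl,M)]
a=np.vstack([np.hstack([tile('scene0','scene',208,175,8,pol),tile('top0','top',382,205,8,pol)]),np.hstack([tile('scene0','scene',290,165,4,pc),tile('top0','top',265,157,5,pc)])])
cv2.imwrite('pics/ov1.png',a)
E
```

```text
(no output)
```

View pics/ov1.png

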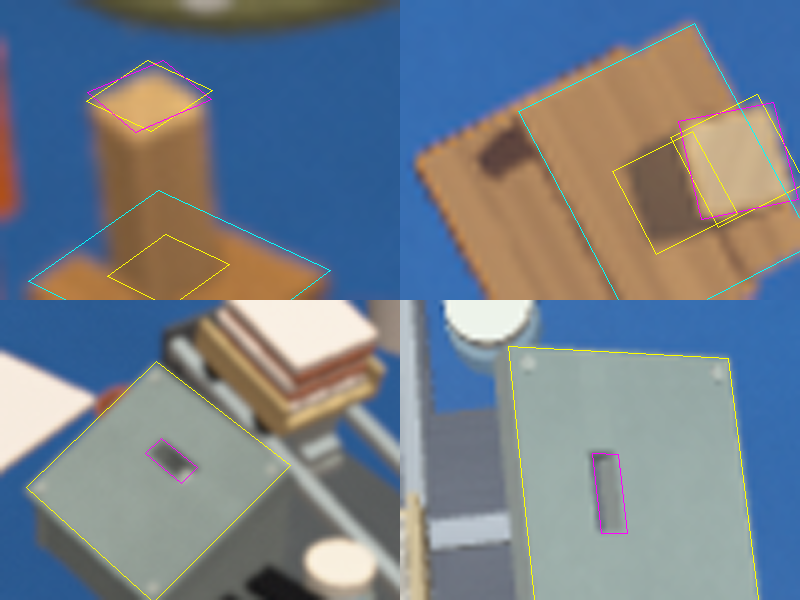

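The console overlay matches in both views to about 1 px. The handle matches at (0.356,-0.260) with yaw ≈5°. I'll set out now.

```bash
cat > pl.py <<'E'
from h import *
import json,sys
from scipy.spatial.transform import Rotation as Ro
def plan(pos,rpy,n,grip,p0=None,r0=None,show=True):
    o=env.get_obs()
    p=np.array(o['tool_pos'] if p0 is None else p0); r=Ro.from_euler('xyz',o['tool_rot'] if r0 is None else r0,degrees=True)
    T=rpy if isinstance(rpy,Ro) else Ro.from_euler('xyz',rpy,degrees=True); pos=np.array(pos,float)
    w=(r.inv()*T).as_rotvec(degrees=True)/n; d=(pos-p)/n
    for i in range(n):
        print(json.dumps({"grip":grip,"dp":[round(float(x),4) for x in r.inv().apply(d)],"rotation":[round(float(x),2) for x in w]})); r=r*Ro.from_rotvec(w,degrees=True)
E
python3 -c "
from pl import *
plan([.356,-.26,.26],[180,0,5],12,0)"
```

```text
{"grip": 0, "dp": [-0.0218, -0.0175, -0.0032], "rotation": [-0.0, 0.01, -5.8]}
{"grip": 0, "dp": [-0.0199, -0.0196, -0.0032], "rotation": [-0.0, 0.01, -5.8]}
{"grip": 0, "dp": [-0.0179, -0.0215, -0.0032], "rotation": [-0.0, 0.01, -5.8]}
{"grip": 0, "dp": [-0.0156, -0.0232, -0.0032], "rotation": [-0.0, 0.01, -5.8]}
{"grip": 0, "dp": [-0.0132, -0.0247, -0.0032], "rotation": [-0.0, 0.01, -5.8]}
{"grip": 0, "dp": [-0.0106, -0.0259, -0.0032], "rotation": [-0.0, 0.01, -5.8]}
{"grip": 0, "dp": [-0.0079, -0.0268, -0.0032], "rotation": [-0.0, 0.01, -5.8]}
{"grip": 0, "dp": [-0.0052, -0.0275, -0.0032], "rotation": [-0.0, 0.01, -5.8]}
{"grip": 0, "dp": [-0.0024, -0.0279, -0.0032], "rotation": [-0.0, 0.01, -5.8]}
{"grip": 0, "dp": [0.0004, -0.028, -0.0032], "rotation": [-0.0, 0.01, -5.8]}
{"grip": 0, "dp": [0.0033, -0.0278, -0.0032], "rotation": [-0.0, 0.01, -5.8]}
{"grip": 0, "dp": [0.006, -0.0273, -0.0032], "rotation": [-0.0, 0.01, -5.8]}
```

{"method": "carry_out", "body": {
  "plan": [
    {"grip":0,"dp":[-0.022,-0.018,-0.008],"rotation":[0,0,-5.8]},
    {"grip":0,"dp":[-0.02,-0.02,-0.008],"rotation":[0,0,-5.8]},
    {"grip":0,"dp":[-0.018,-0.022,-0.008],"rotation":[0,0,-5.8]},
    {"grip":0,"dp":[-0.016,-0.023,-0.008],"rotation":[0,0,-5.8]},
    {"grip":0,"dp":[-0.013,-0.025,-0.006],"rotation":[0,0,-5.8]},
    {"grip":0,"dp":[-0.011,-0.026,-0.003],"rotation":[0,0,-5.8]},
    {"grip":0,"dp":[-0.008,-0.027,0],"rotation":[0,0,-5.8]},
    {"grip":0,"dp":[-0.005,-0.027,0],"rotation":[0,0,-5.8]}
  ]
}}

```text
time_s: 0.77
tool_pos: [0.3246, -0.3621, 0.2575]
tool_rot: [-179.7, 0.6, -16.7]
force: [1.4, -0.0, -0.2]
grip_width: 0.0867
```

```bash
python3 -c "
from pl import *
plan([.356,-.26,.25],[180,0,5],7,0);print(env.get_obs())"
```

```text
{"grip": 0, "dp": [0.0001, -0.0153, 0.0011], "rotation": [-0.06, 0.08, -3.11]}
{"grip": 0, "dp": [0.0009, -0.0152, 0.0011], "rotation": [-0.06, 0.08, -3.11]}
{"grip": 0, "dp": [0.0017, -0.0152, 0.0011], "rotation": [-0.06, 0.08, -3.11]}
{"grip": 0, "dp": [0.0026, -0.015, 0.0011], "rotation": [-0.06, 0.08, -3.11]}
{"grip": 0, "dp": [0.0034, -0.0149, 0.0011], "rotation": [-0.06, 0.08, -3.11]}
{"grip": 0, "dp": [0.0042, -0.0147, 0.0011], "rotation": [-0.06, 0.08, -3.11]}
{"grip": 0, "dp": [0.005, -0.0144, 0.0011], "rotation": [-0.06, 0.08, -3.11]}
{'time_s': 0.7667, 'qpos': array([ 59.89602089,  -1.35598149, -14.62037419, 101.53696968,
        -0.29519184,  80.48522217,  28.58941343]), 'joint_velocities': array([-1.29231519e+01, -2.58898694e+01, -1.53173034e+01,  2.46202371e+01,
       -6.77978660e+00,  2.63484045e-02,  4.58931320e+01]), 'effort': array([  1.74795639, -27.04156995,   1.39187861, -32.0593071 ,
         0.21181828,   0.19823402,  -0.83744086]), 'tool_pos': array([ 0.32464305, -0.36211154,  0.2574914 ]), 'tool_rot': array([-179.70569629,    0.64811615,  -16.74120799]), 'force': array([ 1.38207718, -0.03041223, -0.20173957]), 'wrist_torque': array([-0.02596317, -0.15412717,  0.02929658]), 'grip_width': 0.08671756639436201}
```

{"method": "carry_out", "body": {
  "plan": [
    {"grip":0,"dp":[0,-0.015,0.001],"rotation":[0,0,-3.1]},
    {"grip":0,"dp":[0.001,-0.015,0.001],"rotation":[0,0,-3.1]},
    {"grip":0,"dp":[0.002,-0.015,0.001],"rotation":[0,0,-3.1]},
    {"grip":0,"dp":[0.003,-0.015,0.001],"rotation":[0,0,-3.1]},
    {"grip":0,"dp":[0.003,-0.015,0.001],"rotation":[0,0,-3.1]},
    {"grip":0,"dp":[0.004,-0.015,0.001],"rotation":[0,0,-3.1]},
    {"grip":0,"dp":[0.005,-0.014,0.001],"rotation":[0,0,-3.1]},
    {"grip":0,"dp":[0,0,0],"rotation":[0,0,0]}
  ]
}}

```text
time_s: 1.43
tool_pos: [0.3562, -0.2468, 0.249]
tool_rot: [-179.3, 0.6, 6.9]
force: [0.1, 0.4, 0.0]
grip_width: 0.0872
```

Run:
```python
from ov import *
from pl import *
plan([.356,-.26,.15],[180,0,5],5,0);o=env.get_obs();print(o['qpos'],o['tool_pos'],o['tool_rot'])
s=snap('scene','s1')[:,:,::-1].copy();t=snap('top','t1')[:,:,::-1].copy()
p=o['tool_pos'];yw=np.radians(o['tool_rot'][2])
pol=[([list(p),list(p)],(0,0,255)),(sq((.356,-.26,np.radians(5)),.015,.2),(0,255,255)),(sq((p[0],p[1],yw),.015,.2),(255,0,255))]
a=np.hstack([tile(s,'scene',180,130,5,pol,400,500),tile(t,'top',370,180,5,pol,400,500)])
cv2.imwrite('pics/ov2.png',a)
```

```text
{"grip": 0, "dp": [-0.0001, 0.0029, 0.0198], "rotation": [-0.13, 0.13, 0.37]}
{"grip": 0, "dp": [-0.0002, 0.0028, 0.0198], "rotation": [-0.13, 0.13, 0.37]}
{"grip": 0, "dp": [-0.0002, 0.0028, 0.0198], "rotation": [-0.13, 0.13, 0.37]}
{"grip": 0, "dp": [-0.0002, 0.0027, 0.0198], "rotation": [-0.13, 0.13, 0.37]}
{"grip": 0, "dp": [-0.0002, 0.0027, 0.0198], "rotation": [-0.13, 0.13, 0.37]}
[ 53.83255432  -7.78145871 -20.2987942  108.0813248   -2.83828856
  80.16464717  41.10714092] [ 0.35617171 -0.24675457  0.2490057 ] [-179.31588689    0.63781807    6.87556411]
```

View pics/ov2.png

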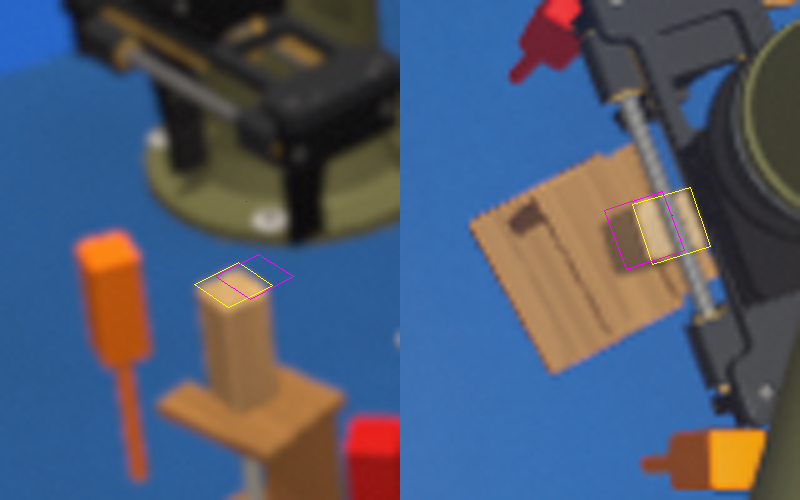

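View: both looks show the handle under the jaws, with the tool 13 mm too far in +y. I'll correct that, descend and grip.

{"method": "carry_out", "body": {
  "plan": [
    {"grip":0,"dp":[0,0.013,0.005],"rotation":[-0.6,0.6,1.8]},
    {"grip":0,"dp":[0,0,0.01],"rotation":[0,0,0]},
    {"grip":0,"dp":[0,0,0.01],"rotation":[0,0,0]},
    {"grip":0,"dp":[0,0,0],"rotation":[0,0,0]}
  ]
}}

```text
time_s: 1.87
tool_pos: [0.3549, -0.2665, 0.2222]
tool_rot: [179.9, 0.1, 4.2]
force: [-0.2, -0.6, 0.2]
grip_width: 0.0872
```

{"method": "carry_out", "body": {
  "plan": [
    {"grip":0,"dp":[0.001,-0.004,0.006],"rotation":[0,0,0]},
    {"grip":0,"dp":[0,0,0.016],"rotation":[0,0,0]},
    {"grip":0,"dp":[0,0,0.016],"rotation":[0,0,0]},
    {"grip":0,"dp":[0,0,0.014],"rotation":[0,0,0]},
    {"grip":0,"dp":[0,0,0.006],"rotation":[0,0,0]},
    {"grip":0,"dp":[0,0,0],"rotation":[0,0,0]}
  ]
}}

```text
time_s: 2.37
tool_pos: [0.3546, -0.2608, 0.1596]
tool_rot: [-179.9, 0.2, 4.1]
force: [-0.3, 0.6, 0.0]
grip_width: 0.0871
```

Down another 8 mm, then close.

{"method": "carry_out", "body": {
  "plan": [
    {"grip":0,"dp":[0.001,0,0.007],"rotation":[0,0,0]},
    {"grip":0,"dp":[0,0,0],"rotation":[0,0,0]},
    {"grip":0.5,"dp":[0,0,0],"rotation":[0,0,0]},
    {"grip":0.6,"dp":[0,0,0],"rotation":[0,0,0]},
    {"grip":0.8,"dp":[0,0,0],"rotation":[0,0,0]},
    {"grip":1,"dp":[0,0,0],"rotation":[0,0,0]},
    {"grip":1,"dp":[0,0,0],"rotation":[0,0,0]},
    {"grip":1,"dp":[0,0,0],"rotation":[0,0,0]}
  ],
  "force": 25
}}

```text
time_s: 3.03
tool_pos: [0.3575, -0.2614, 0.155]
tool_rot: [179.9, -0.0, 4.1]
force: [0.3, -0.2, 0.6]
grip_width: 0.0549
```

{"method": "carry_out", "body": {
  "plan": [
    {"grip":1,"dp":[0,0,0],"rotation":[0,0,0]},
    {"grip":1,"dp":[0,0,0],"rotation":[0,0,0]},
    {"grip":1,"dp":[0,0,0],"rotation":[0,0,0]},
    {"grip":1,"dp":[0,0,0],"rotation":[0,0,0]}
  ]
}}

```text
time_s: 3.37
tool_pos: [0.3575, -0.2617, 0.1553]
tool_rot: [179.9, -0.0, 4.1]
force: [0.5, 0.4, -1.6]
grip_width: 0.03
```

Gripped at 30.0 mm, square. Home pose: (0.3575,-0.2617,0.1553), yaw 4.1. Now I'll lift.

{"method": "carry_out", "body": {
  "plan": [
    {"grip":1,"dp":[0,0,-0.006],"rotation":[0,0,0]},
    {"grip":1,"dp":[0,0,-0.012],"rotation":[0,0,0]},
    {"grip":1,"dp":[0,0,-0.018],"rotation":[0,0,0]},
    {"grip":1,"dp":[0,0,-0.018],"rotation":[0,0,0]},
    {"grip":1,"dp":[0,0,-0.018],"rotation":[0,0,0]},
    {"grip":1,"dp":[0,0,-0.018],"rotation":[0,0,0]},
    {"grip":1,"dp":[0,0,-0.018],"rotation":[0,0,0]},
    {"grip":1,"dp":[0,0,-0.012],"rotation":[0,0,0]}
  ]
}}

```text
time_s: 4.03
tool_pos: [0.3545, -0.2608, 0.2771]
tool_rot: [-179.8, 0.4, 4.1]
force: [0.5, -0.3, -1.7]
grip_width: 0.0296
```

Run:
```python
from pl import *
n=Ro.from_euler('z',85.4,degrees=True)
z=n.apply([.5,0,-.866]); x=n.apply([0,-1,0]); y=np.cross(z,x)
T=Ro.from_matrix(np.c_[x,y,z]); print('target rpy',T.as_euler('xyz',degrees=True),z)
slot=np.array([.503,.001,.1])
pre=slot-z*(.1253+.05); print('pre TCP',pre,'tip',slot-.05*z)
o=env.get_obs();print(o['tool_pos'],o['tool_rot'],o['qpos'])
plan(pre+[0,0,.03],T,12,1)
```

```text
target rpy [-149.99927222    0.           -4.6       ] [ 0.04009946  0.49838944 -0.866     ]
pre TCP [ 0.49597056 -0.08636767  0.2518098 ] tip [ 0.50099503 -0.02391947  0.1433    ]
[ 0.35445365 -0.2608383   0.27707988] [-179.82695374    0.38795673    4.09290841] [ 54.62402302  -7.91868409 -19.5091204  105.04447302  -2.54441213
  82.84192562  39.71510826]
{"grip": 1, "dp": [0.0128, -0.0137, -0.0004], "rotation": [2.48, 0.22, 0.7]}
{"grip": 1, "dp": [0.0126, -0.0138, 0.0002], "rotation": [2.48, 0.22, 0.7]}
{"grip": 1, "dp": [0.0125, -0.014, 0.0009], "rotation": [2.48, 0.22, 0.7]}
{"grip": 1, "dp": [0.0123, -0.0141, 0.0015], "rotation": [2.48, 0.22, 0.7]}
{"grip": 1, "dp": [0.0121, -0.0141, 0.0022], "rotation": [2.48, 0.22, 0.7]}
{"grip": 1, "dp": [0.0119, -0.0142, 0.0028], "rotation": [2.48, 0.22, 0.7]}
{"grip": 1, "dp": [0.0117, -0.0142, 0.0035], "rotation": [2.48, 0.22, 0.7]}
{"grip": 1, "dp": [0.0115, -0.0141, 0.0041], "rotation": [2.48, 0.22, 0.7]}
{"grip": 1, "dp": [0.0114, -0.0141, 0.0048], "rotation": [2.48, 0.22, 0.7]}
{"grip": 1, "dp": [0.0112, -0.014, 0.0055], "rotation": [2.48, 0.22, 0.7]}
{"grip": 1, "dp": [0.011, -0.0139, 0.0061], "rotation": [2.48, 0.22, 0.7]}
{"grip": 1, "dp": [0.0108, -0.0137, 0.0067], "rotation": [2.48, 0.22, 0.7]}
```

{"method": "carry_out", "body": {
  "plan": [
    {"grip":1,"dp":[0.013,-0.014,-0.001],"rotation":[2.5,0.2,0.7]},
    {"grip":1,"dp":[0.013,-0.014,0],"rotation":[2.5,0.2,0.7]},
    {"grip":1,"dp":[0.0125,-0.014,0],"rotation":[2.5,0.2,0.7]},
    {"grip":1,"dp":[0.0125,-0.014,0.001],"rotation":[2.5,0.2,0.7]},
    {"grip":1,"dp":[0.012,-0.014,0.002],"rotation":[2.5,0.2,0.7]},
    {"grip":1,"dp":[0.012,-0.014,0.002],"rotation":[2.5,0.2,0.7]},
    {"grip":1,"dp":[0.012,-0.014,0.003],"rotation":[2.5,0.2,0.7]},
    {"grip":1,"dp":[0.011,-0.014,0.004],"rotation":[2.5,0.2,0.7]}
  ]
}}

```text
time_s: 4.7
tool_pos: [0.4529, -0.1438, 0.292]
tool_rot: [-159.5, -0.5, -2.2]
force: [0.2, 0.1, -2.2]
grip_width: 0.0295
```

```bash
cat >> pl.py <<'E'
_n=Ro.from_euler('z',85.4,degrees=True)
Z=_n.apply([.5,0,-.866]); X=_n.apply([0,-1,0]); T=Ro.from_matrix(np.c_[X,np.cross(Z,X),Z]); SLOT=np.array([.503,.001,.1])
def pre(d,slot=SLOT): return slot-Z*(.1253+d)
E
python3 - <<'E'
from pl import *
o=env.get_obs();print(o['tool_pos'],o['tool_rot'],o['qpos'])
plan(pre(.05)+[0,0,.03],T,5,1)
E
```

```text
[ 0.45289699 -0.14378894  0.29195163] [-159.48297658   -0.49386444   -2.15361133] [ 50.96402099   2.68745345 -23.04106437  96.41168957 -17.56831141
  89.88297522  27.19630657]
{"grip": 1, "dp": [0.0082, -0.0103, 0.0061], "rotation": [1.89, 0.12, 0.49]}
{"grip": 1, "dp": [0.0081, -0.0102, 0.0065], "rotation": [1.89, 0.12, 0.49]}
{"grip": 1, "dp": [0.008, -0.01, 0.0068], "rotation": [1.89, 0.12, 0.49]}
{"grip": 1, "dp": [0.0079, -0.0099, 0.0072], "rotation": [1.89, 0.12, 0.49]}
{"grip": 1, "dp": [0.0078, -0.0097, 0.0075], "rotation": [1.89, 0.12, 0.49]}
```

{"method": "carry_out", "body": {
  "plan": [
    {"grip":1,"dp":[0.008,-0.01,0.006],"rotation":[1.9,0.1,0.5]},
    {"grip":1,"dp":[0.008,-0.01,0.006],"rotation":[1.9,0.1,0.5]},
    {"grip":1,"dp":[0.007,-0.009,0.006],"rotation":[1.9,0.1,0.5]},
    {"grip":1,"dp":[0.004,-0.005,0.004],"rotation":[1,0,0.2]},
    {"grip":1,"dp":[0,0,0],"rotation":[0,0,0]},
    {"grip":1,"dp":[0,0,0],"rotation":[0,0,0]}
  ]
}}

```text
time_s: 5.2
tool_pos: [0.4841, -0.1024, 0.2847]
tool_rot: [-152.4, 0.0, -3.7]
force: [0.1, -0.1, -1.0]
grip_width: 0.0296
```

Run:
```python
from pl import *
o=env.get_obs();print(o['tool_pos'],o['tool_rot'],o['qpos'])
plan(pre(.02),T,5,1)
```

```text
[ 0.48408169 -0.10244622  0.28467795] [-1.52352945e+02  3.34363263e-02 -3.71297301e+00] [ 49.6661264    6.50689021 -24.21735969  95.58252972 -22.88010869
  89.3776313   24.08565518]
{"grip": 1, "dp": [0.0022, -0.0002, 0.0134], "rotation": [0.47, 0.09, 0.15]}
{"grip": 1, "dp": [0.0022, -0.0001, 0.0134], "rotation": [0.47, 0.09, 0.15]}
{"grip": 1, "dp": [0.0022, 0.0, 0.0134], "rotation": [0.47, 0.09, 0.15]}
{"grip": 1, "dp": [0.0022, 0.0001, 0.0134], "rotation": [0.47, 0.09, 0.15]}
{"grip": 1, "dp": [0.0021, 0.0002, 0.0134], "rotation": [0.47, 0.09, 0.15]}
```

{"method": "carry_out", "body": {
  "plan": [
    {"grip":1,"dp":[0.002,0,0.01],"rotation":[0.5,0.1,0.2]},
    {"grip":1,"dp":[0.002,0,0.013],"rotation":[0.5,0.1,0.2]},
    {"grip":1,"dp":[0.002,0,0.013],"rotation":[0.5,0.1,0.2]},
    {"grip":1,"dp":[0.002,0,0.01],"rotation":[0.5,0,0.1]},
    {"grip":1,"dp":[0.001,0,0.005],"rotation":[0.3,0,0]},
    {"grip":1,"dp":[0,0,0],"rotation":[0,0,0]},
    {"grip":1,"dp":[0,0,0],"rotation":[0,0,0]}
  ]
}}

```text
time_s: 5.78
tool_pos: [0.494, -0.0783, 0.235]
tool_rot: [-150.1, 0.1, -4.6]
force: [0.9, -0.3, -1.1]
grip_width: 0.0298
```

Run:
```python
from pl import *
from ov import *
o=env.get_obs();p=o['tool_pos'];r=Ro.from_euler('xyz',o['tool_rot'],degrees=True);print(p,o['tool_rot'])
z=r.as_matrix()[:,2]; tip=p+z*.1253; 
d=_n.inv().apply(tip-SLOT) if 0 else Ro.from_euler('z',-85.4,degrees=True).apply(tip-SLOT); print('tip rel slot, console axes',d)
print('slope err',d@[.866,0,.5],'depth',d@[.5,0,-.866])
plan(pre(.015),T,3,1)
co=(.503,.001,np.radians(85.4))
sl=[W(co,[a*.866,b,.1+a*.5]) for a,b in((.008,.022),(.008,-.022),(-.008,-.022),(-.008,.022))]
pol=[(sl,(255,0,255)),([tip,tip+z*.02],(0,255,255))]
s=snap('scene','s2')[:,:,::-1].copy();t=snap('top','t2')[:,:,::-1].copy()
cv2.imwrite('pics/ov3.png',np.hstack([tile(s,'scene',300,170,8,pol,400,500),tile(t,'top',285,165,8,pol,400,500)]))
```

```text
[ 0.49401323 -0.07831684  0.23495698] [-1.50100289e+02  1.43098203e-01 -4.62262901e+00]
tip rel slot, console axes [-0.01732201  0.00284332  0.02633484]
slope err -0.0018334388525973067 depth -0.03146698072571231
{"grip": 1, "dp": [0.0009, -0.0005, 0.0055], "rotation": [0.03, 0.04, -0.03]}
{"grip": 1, "dp": [0.0009, -0.0005, 0.0055], "rotation": [0.03, 0.04, -0.03]}
{"grip": 1, "dp": [0.0009, -0.0005, 0.0055], "rotation": [0.03, 0.04, -0.03]}
```

View pics/ov3.png

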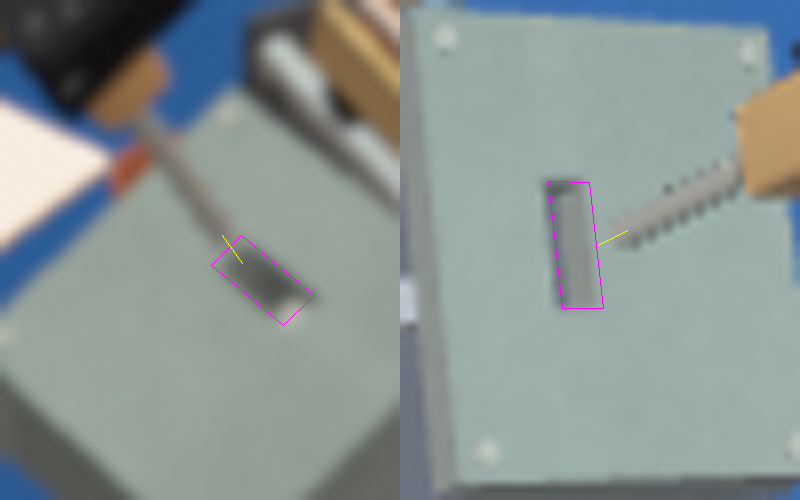

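View: the tip is seen where predicted in both pictures (within ~1 mm) and the slot overlay sits right. The tip is 31 mm out and 2 mm low on the slope. I'll correct that and enter slowly.

{"method": "carry_out", "body": {
  "plan": [
    {"grip":1,"dp":[0.001,-0.0008,0.006],"rotation":[0,0,0]},
    {"grip":1,"dp":[0.001,-0.0006,0.006],"rotation":[0,0,0]},
    {"grip":1,"dp":[0,0,0.004],"rotation":[0,0,0]},
    {"grip":1,"dp":[0,0,0],"rotation":[0,0,0]},
    {"grip":1,"dp":[0,0,0],"rotation":[0,0,0]}
  ]
}}

```text
time_s: 6.3
tool_pos: [0.4982, -0.0695, 0.2224]
tool_rot: [-150.2, -0.1, -4.7]
force: [-0.4, -0.1, -0.8]
grip_width: 0.0299
```

```bash
cat >> pl.py <<'E'
def st():
    o=env.get_obs();p=o['tool_pos'];r=Ro.from_euler('xyz',o['tool_rot'],degrees=True)
    d=_n.inv().apply(p+r.as_matrix()[:,2]*.1253-SLOT)
    print('t',o['time_s'],'slope',d@[.866,0,.5],'y',d[1],'depth',d@[.5,0,-.866],'rot',o['tool_rot'],'F along Z',o['force']@Z,o['force'])
E
python3 -c "
from pl import *
st();plan(pre(-.035),T,6,1)"
```

```text
t 6.3 slope -0.000500896629712231 y -0.0011051418703749245 depth -0.0160283615778914 rot [-1.50224591e+02 -7.63961348e-02 -4.68111485e+00] F along Z 0.6583796230722411 [-0.36608297 -0.0554422  -0.8091122 ]
{"grip": 1, "dp": [-0.0002, -0.0, 0.0085], "rotation": [0.04, -0.02, -0.01]}
{"grip": 1, "dp": [-0.0002, -0.0, 0.0085], "rotation": [0.04, -0.02, -0.01]}
{"grip": 1, "dp": [-0.0002, -0.0, 0.0085], "rotation": [0.04, -0.02, -0.01]}
{"grip": 1, "dp": [-0.0002, -0.0, 0.0085], "rotation": [0.04, -0.02, -0.01]}
{"grip": 1, "dp": [-0.0002, -0.0, 0.0085], "rotation": [0.04, -0.02, -0.01]}
{"grip": 1, "dp": [-0.0001, -0.0, 0.0085], "rotation": [0.04, -0.02, -0.01]}
```

{"method": "carry_out", "body": {
  "plan": [
    {"grip":1,"dp":[0,0,0.005],"rotation":[0,0,0]},
    {"grip":1,"dp":[0,0,0.006],"rotation":[0,0,0]},
    {"grip":1,"dp":[0,0,0.006],"rotation":[0,0,0]},
    {"grip":1,"dp":[0,0,0.006],"rotation":[0,0,0]},
    {"grip":1,"dp":[0,0,0.004],"rotation":[0,0,0]},
    {"grip":1,"dp":[0,0,0],"rotation":[0,0,0]}
  ]
}}

```text
time_s: 6.8
tool_pos: [0.4993, -0.0546, 0.1964]
tool_rot: [-150.2, -0.1, -4.7]
force: [-0.5, -0.6, -1.5]
grip_width: 0.03
```

```bash
python3 -c "
from pl import *
st();plan(pre(-.043),T,6,1)"
```

```text
t 6.8 slope -0.000582277732648271 y -0.0010081411236298131 depth 0.013909666499650742 rot [-1.50235815e+02 -7.41091439e-02 -4.67209023e+00] F along Z 1.005225446354499 [-0.48854871 -0.60261529 -1.53019986]
{"grip": 1, "dp": [-0.0001, -0.0, 0.0048], "rotation": [0.04, -0.02, -0.0]}
{"grip": 1, "dp": [-0.0001, -0.0, 0.0048], "rotation": [0.04, -0.02, -0.0]}
{"grip": 1, "dp": [-0.0001, -0.0, 0.0048], "rotation": [0.04, -0.02, -0.0]}
{"grip": 1, "dp": [-0.0001, -0.0, 0.0048], "rotation": [0.04, -0.02, -0.0]}
{"grip": 1, "dp": [-0.0001, -0.0, 0.0048], "rotation": [0.04, -0.02, -0.0]}
{"grip": 1, "dp": [-0.0001, -0.0, 0.0048], "rotation": [0.04, -0.02, -0.0]}
```

The tip is in 14 mm with no contact force. I'll go on to the tab with a firmer grip.

{"method": "carry_out", "body": {
  "plan": [
    {"grip":1,"dp":[0,0,0.005],"rotation":[0,0,0]},
    {"grip":1,"dp":[0,0,0.006],"rotation":[0,0,0]},
    {"grip":1,"dp":[0,0,0.006],"rotation":[0,0,0]},
    {"grip":1,"dp":[0,0,0.005],"rotation":[0,0,0]},
    {"grip":1,"dp":[0,0,0.003],"rotation":[0,0,0]},
    {"grip":1,"dp":[0,0,0],"rotation":[0,0,0]}
  ],
  "force": 40
}}

```text
time_s: 7.3
tool_pos: [0.5003, -0.0407, 0.1721]
tool_rot: [-150.2, -0.0, -4.7]
force: [0.3, 0.7, -0.4]
grip_width: 0.0297
```

```bash
python3 -c "
from pl import *
st()"
```

```text
t 7.3 slope -0.0006410207990056524 y -0.0008074759306895678 depth 0.041935375426578166 rot [-1.50223217e+02 -4.92741547e-02 -4.66135769e+00] F along Z 0.716003447638214 [ 0.30847389  0.72143315 -0.39732003]
```

{"method": "carry_out", "body": {
  "plan": [
    {"grip":1,"dp":[0,0,0.004],"rotation":[0,0,0]},
    {"grip":1,"dp":[0,0,0.004],"rotation":[0,0,0]},
    {"grip":1,"dp":[0,0,0.003],"rotation":[0,0,0]},
    {"grip":1,"dp":[0,0,0],"rotation":[0,0,0]},
    {"grip":1,"dp":[0,0,0],"rotation":[0,0,0]}
  ]
}}

```text
time_s: 7.72
tool_pos: [0.5012, -0.0359, 0.1633]
tool_rot: [-150.3, -0.1, -4.7]
force: [-2.1, -0.8, 2.3]
grip_width: 0.0296
```

```bash
python3 -c "
from pl import *
st()"
```

```text
t 7.7167 slope -0.0009165533434610726 y -0.0014532657419015632 depth 0.051999750773992645 rot [-1.50251984e+02 -1.01234860e-01 -4.70436023e+00] F along Z -2.4687808026326836 [-2.13237306 -0.84398581  2.26632815]
```

The force has risen to ~4 N, so the tip is on the tab at ~7 mm of travel. I'll press a little more and hold.

{"method": "carry_out", "body": {
  "plan": [
    {"grip":1,"dp":[0,0,0.003],"rotation":[0,0,0]},
    {"grip":1,"dp":[0,0,0.003],"rotation":[0,0,0]},
    {"grip":1,"dp":[0,0,0.001],"rotation":[0,0,0]},
    {"grip":1,"dp":[0,0,0.001],"rotation":[0,0,0]},
    {"grip":1,"dp":[0,0,0],"rotation":[0,0,0]},
    {"grip":1,"dp":[0,0,0],"rotation":[0,0,0]},
    {"grip":1,"dp":[0,0,0],"rotation":[0,0,0]}
  ]
}}

```text
time_s: 8.3
tool_pos: [0.5015, -0.0327, 0.1576]
tool_rot: [-150.3, -0.1, -4.7]
force: [-1.6, -2.8, 4.4]
grip_width: 0.0296
```

Run:
```python
from pl import *
st()
s=snap('scene','s3').astype(int); b=cv2.imread('pics/s2.png')[:,:,::-1].astype(int)
d=np.abs(s-b).sum(2)[150:245,330:420]; print('changed px near carriage',(d>60).sum())
```

```text
t 8.3 slope -0.0009564227890496921 y -0.001518606902602583 depth 0.05858785847393721 rot [-1.50266481e+02 -1.11749977e-01 -4.72069512e+00] F along Z -5.2927130447835165 [-1.60626529 -2.76073465  4.44847769]
changed px near carriage 1350
```

The carriage area has changed. I'll hold while it rolls, then look.

{"method": "carry_out", "body": {
  "plan": [
    {"grip":1,"dp":[0,0,0]},
    {"grip":1,"dp":[0,0,0]},
    {"grip":1,"dp":[0,0,0]},
    {"grip":1,"dp":[0,0,0]},
    {"grip":1,"dp":[0,0,0]},
    {"grip":1,"dp":[0,0,0]},
    {"grip":1,"dp":[0,0,0]},
    {"grip":1,"dp":[0,0,0]}
  ]
}}

```text
schema error: expected keys grip, dp, rotation
```

{"method": "carry_out", "body": {
  "plan": [
    {"grip":1,"dp":[0,0,0]},
    {"grip":1,"dp":[0,0,0]},
    {"grip":1,"dp":[0,0,0]},
    {"grip":1,"dp":[0,0,0]},
    {"grip":1,"dp":[0,0,0]},
    {"grip":1,"dp":[0,0,0]},
    {"grip":1,"dp":[0,0,0]},
    {"grip":1,"dp":[0,0,0]}
  ]
}}

```text
schema error: expected keys grip, dp, rotation
```

Run:
```python
from pl import *
st()
s=snap('scene','s4')[:,:,::-1];t=snap('top','t4')[:,:,::-1]
f=lambda a:cv2.resize(a,(400,300),interpolation=cv2.INTER_CUBIC)
cv2.imwrite('pics/v4.png',np.hstack([f(s[150:270,280:440]),f(t[120:270,190:390])]))
plan(pre(.06),T,8,1)
```

```text
t 8.35 slope -0.000978993132529797 y -0.0015159114809515175 depth 0.0585573418652738 rot [-1.50266312e+02 -1.10758927e-01 -4.72551750e+00] F along Z -4.957381603684583 [-1.89695316 -2.0160964   4.4763437 ]
{"grip": 1, "dp": [-0.0001, 0.0, -0.0148], "rotation": [0.03, -0.02, -0.01]}
{"grip": 1, "dp": [-0.0001, 0.0, -0.0148], "rotation": [0.03, -0.02, -0.01]}
{"grip": 1, "dp": [-0.0001, 0.0, -0.0148], "rotation": [0.03, -0.02, -0.01]}
{"grip": 1, "dp": [-0.0001, -0.0, -0.0148], "rotation": [0.03, -0.02, -0.01]}
{"grip": 1, "dp": [-0.0001, -0.0, -0.0148], "rotation": [0.03, -0.02, -0.01]}
{"grip": 1, "dp": [-0.0001, -0.0, -0.0148], "rotation": [0.03, -0.02, -0.01]}
{"grip": 1, "dp": [-0.0001, -0.0, -0.0148], "rotation": [0.03, -0.02, -0.01]}
{"grip": 1, "dp": [-0.0001, -0.0, -0.0148], "rotation": [0.03, -0.02, -0.01]}
```

View pics/v4.png

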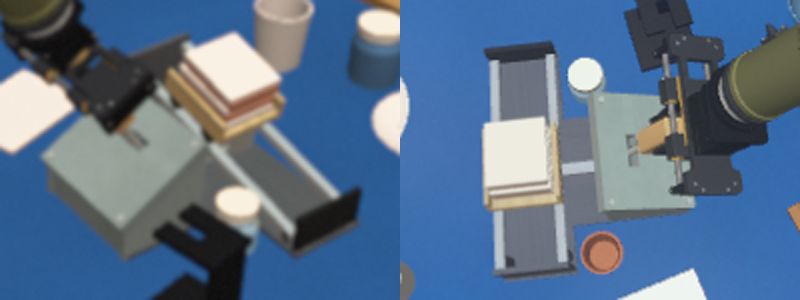

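The hold was refused (rows lacked "rotation"). Still, the picture shows the carriage rolling: the stack has moved to top-crop (520,160) and is under way. I'll hold on until it arrives.

{"method": "carry_out", "body": {
  "plan": [
    {"grip":1,"dp":[0,0,0],"rotation":[0,0,0]},
    {"grip":1,"dp":[0,0,0],"rotation":[0,0,0]},
    {"grip":1,"dp":[0,0,0],"rotation":[0,0,0]},
    {"grip":1,"dp":[0,0,0],"rotation":[0,0,0]},
    {"grip":1,"dp":[0,0,0],"rotation":[0,0,0]},
    {"grip":1,"dp":[0,0,0],"rotation":[0,0,0]},
    {"grip":1,"dp":[0,0,0],"rotation":[0,0,0]},
    {"grip":1,"dp":[0,0,0],"rotation":[0,0,0]}
  ]
}}

```text
time_s: 9.12
tool_pos: [0.5015, -0.0327, 0.1576]
tool_rot: [-150.3, -0.1, -4.7]
force: [-1.2, -2.0, 5.2]
grip_width: 0.0297
```

{"method": "carry_out", "body": {
  "plan": [
    {"grip":1,"dp":[0,0,0],"rotation":[0,0,0]},
    {"grip":1,"dp":[0,0,0],"rotation":[0,0,0]},
    {"grip":1,"dp":[0,0,0],"rotation":[0,0,0]},
    {"grip":1,"dp":[0,0,0],"rotation":[0,0,0]},
    {"grip":1,"dp":[0,0,0],"rotation":[0,0,0]},
    {"grip":1,"dp":[0,0,0],"rotation":[0,0,0]},
    {"grip":1,"dp":[0,0,0],"rotation":[0,0,0]},
    {"grip":1,"dp":[0,0,0],"rotation":[0,0,0]}
  ]
}}

```text
time_s: 9.78
tool_pos: [0.5015, -0.0327, 0.1576]
tool_rot: [-150.3, -0.1, -4.7]
force: [-1.8, -2.1, 4.3]
grip_width: 0.0296
```

Run:
```python
from pl import *
st()
s=snap('scene','s5')[:,:,::-1];t=snap('top','t5')[:,:,::-1]
f=lambda a:cv2.resize(a,(400,300),interpolation=cv2.INTER_CUBIC)
cv2.imwrite('pics/v5.png',np.hstack([f(s[150:270,280:440]),f(t[120:270,190:390])]))
```

```text
t 9.7833 slope -0.0009590722000465124 y -0.0015286288086281763 depth 0.05855300130628076 rot [-1.50265640e+02 -1.11175450e-01 -4.72514867e+00] F along Z -4.828710588713362 [-1.83578435 -2.09450213  4.28547215]
```

View pics/v5.png

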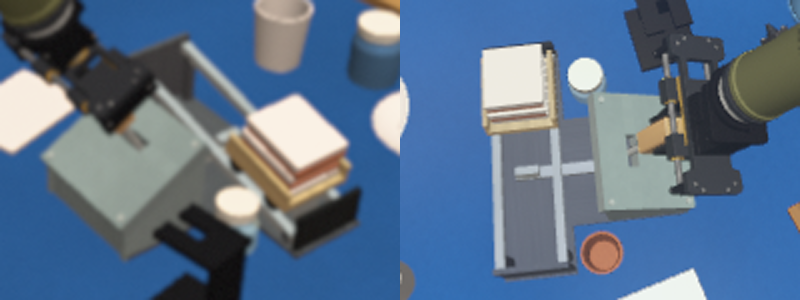

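The picture shows the carriage at the buffer (stack at top-crop (515,80), against the black end). Next I draw the rod out along the slot axis.

{"method": "carry_out", "body": {
  "plan": [
    {"grip":1,"dp":[0,0,-0.006],"rotation":[0,0,0]},
    {"grip":1,"dp":[0,0,-0.012],"rotation":[0,0,0]},
    {"grip":1,"dp":[0,0,-0.012],"rotation":[0,0,0]},
    {"grip":1,"dp":[0,0,-0.012],"rotation":[0,0,0]},
    {"grip":1,"dp":[0,0,-0.012],"rotation":[0,0,0]},
    {"grip":1,"dp":[0,0,-0.012],"rotation":[0,0,0]},
    {"grip":1,"dp":[0,0,-0.012],"rotation":[0,0,0]},
    {"grip":1,"dp":[0,0,-0.008],"rotation":[0,0,0]}
  ]
}}

```text
time_s: 10.55
tool_pos: [0.4978, -0.0777, 0.2362]
tool_rot: [-150.3, -0.2, -4.7]
force: [0.3, 0.4, -1.7]
grip_width: 0.0298
```

```bash
python3 -c "
from pl import *
st();plan([.3575,-.2617,.285],[179.9,0,4.1],13,1)"
```

```text
t 10.55 slope -0.0008654805608285208 y -0.0015481976428099048 depth -0.03214040554595903 rot [-150.3005731    -0.15989422   -4.72012912] F along Z 1.6701382555876783 [ 0.31247973  0.43605142 -1.66314615]
{"grip": 1, "dp": [-0.0096, 0.0112, -0.0107], "rotation": [-2.29, -0.19, -0.66]}
{"grip": 1, "dp": [-0.0097, 0.0115, -0.0102], "rotation": [-2.29, -0.19, -0.66]}
{"grip": 1, "dp": [-0.0099, 0.0117, -0.0097], "rotation": [-2.29, -0.19, -0.66]}
{"grip": 1, "dp": [-0.0101, 0.012, -0.0092], "rotation": [-2.29, -0.19, -0.66]}
{"grip": 1, "dp": [-0.0102, 0.0122, -0.0087], "rotation": [-2.29, -0.19, -0.66]}
{"grip": 1, "dp": [-0.0104, 0.0125, -0.0082], "rotation": [-2.29, -0.19, -0.66]}
{"grip": 1, "dp": [-0.0106, 0.0127, -0.0076], "rotation": [-2.29, -0.19, -0.66]}
{"grip": 1, "dp": [-0.0108, 0.0128, -0.0071], "rotation": [-2.29, -0.19, -0.66]}
{"grip": 1, "dp": [-0.0109, 0.013, -0.0065], "rotation": [-2.29, -0.19, -0.66]}
{"grip": 1, "dp": [-0.0111, 0.0131, -0.006], "rotation": [-2.29, -0.19, -0.66]}
{"grip": 1, "dp": [-0.0113, 0.0132, -0.0054], "rotation": [-2.29, -0.19, -0.66]}
{"grip": 1, "dp": [-0.0114, 0.0133, -0.0049], "rotation": [-2.29, -0.19, -0.66]}
{"grip": 1, "dp": [-0.0116, 0.0133, -0.0043], "rotation": [-2.29, -0.19, -0.66]}
```

{"method": "carry_out", "body": {
  "plan": [
    {"grip":1,"dp":[-0.005,0.006,-0.02],"rotation":[-2,-0.2,-0.6]},
    {"grip":1,"dp":[-0.009,0.011,-0.018],"rotation":[-2.3,-0.2,-0.7]},
    {"grip":1,"dp":[-0.01,0.012,-0.014],"rotation":[-2.3,-0.2,-0.7]},
    {"grip":1,"dp":[-0.01,0.012,-0.01],"rotation":[-2.3,-0.2,-0.7]},
    {"grip":1,"dp":[-0.01,0.012,-0.008],"rotation":[-2.3,-0.2,-0.7]},
    {"grip":1,"dp":[-0.01,0.0125,-0.006],"rotation":[-2.3,-0.2,-0.7]},
    {"grip":1,"dp":[-0.0105,0.0125,-0.004],"rotation":[-2.3,-0.2,-0.7]},
    {"grip":1,"dp":[-0.0105,0.0125,-0.003],"rotation":[-2.3,-0.2,-0.7]}
  ]
}}

```text
time_s: 11.22
tool_pos: [0.4158, -0.1995, 0.2842]
tool_rot: [-169.1, -0.7, 1.2]
force: [-0.5, -0.1, -2.2]
grip_width: 0.0299
```

```bash
python3 -c "
from pl import *
plan([.3575,-.2617,.285],[179.9,0,4.1],7,1)"
```

```text
{"grip": 1, "dp": [-0.0085, 0.0085, -0.0019], "rotation": [-1.56, -0.14, -0.4]}
{"grip": 1, "dp": [-0.0086, 0.0085, -0.0016], "rotation": [-1.56, -0.14, -0.4]}
{"grip": 1, "dp": [-0.0086, 0.0085, -0.0013], "rotation": [-1.56, -0.14, -0.4]}
{"grip": 1, "dp": [-0.0087, 0.0085, -0.0011], "rotation": [-1.56, -0.14, -0.4]}
{"grip": 1, "dp": [-0.0088, 0.0084, -0.0008], "rotation": [-1.56, -0.14, -0.4]}
{"grip": 1, "dp": [-0.0088, 0.0084, -0.0006], "rotation": [-1.56, -0.14, -0.4]}
{"grip": 1, "dp": [-0.0089, 0.0083, -0.0003], "rotation": [-1.56, -0.14, -0.4]}
```

{"method": "carry_out", "body": {
  "plan": [
    {"grip":1,"dp":[-0.0085,0.0085,-0.002],"rotation":[-1.6,-0.1,-0.4]},
    {"grip":1,"dp":[-0.0085,0.0085,-0.002],"rotation":[-1.6,-0.1,-0.4]},
    {"grip":1,"dp":[-0.0085,0.0085,-0.001],"rotation":[-1.6,-0.1,-0.4]},
    {"grip":1,"dp":[-0.008,0.008,-0.001],"rotation":[-1.5,-0.1,-0.4]},
    {"grip":1,"dp":[-0.005,0.005,0],"rotation":[-1,-0.1,-0.3]},
    {"grip":1,"dp":[-0.002,0.002,0],"rotation":[0,0,0]},
    {"grip":1,"dp":[0,0,0],"rotation":[0,0,0]}
  ]
}}

```text
time_s: 11.8
tool_pos: [0.372, -0.2456, 0.2854]
tool_rot: [-177.1, -0.4, 3.2]
force: [0.3, 0.2, -1.1]
grip_width: 0.0295
```

```bash
python3 -c "
from pl import *
plan([.3575,-.2617,.285],[179.9,0,4.1],1,1)"
```

```text
{"grip": 1, "dp": [-0.0154, 0.0153, -0.0005], "rotation": [-2.97, -0.46, -0.86]}
```

{"method": "carry_out", "body": {
  "plan": [
    {"grip":1,"dp":[-0.006,0.006,0],"rotation":[-1.5,-0.3,-0.4]},
    {"grip":1,"dp":[-0.006,0.006,0],"rotation":[-1.2,-0.2,-0.4]},
    {"grip":1,"dp":[-0.001,0.001,0],"rotation":[0,0,0]},
    {"grip":1,"dp":[0,0,0],"rotation":[0,0,0]},
    {"grip":1,"dp":[0,0,0],"rotation":[0,0,0]}
  ]
}}

```text
time_s: 12.22
tool_pos: [0.3591, -0.2599, 0.2842]
tool_rot: [-180.0, 0.1, 4.2]
force: [0.2, -0.2, -0.4]
grip_width: 0.0298
```

```bash
python3 -c "
from pl import *
plan([.3575,-.2617,.285],[179.9,0,4.1],1,1)"
```

```text
{"grip": 1, "dp": [-0.0017, 0.0017, -0.0008], "rotation": [-0.12, 0.11, 0.1]}
```

{"method": "carry_out", "body": {
  "plan": [
    {"grip":1,"dp":[-0.0013,0.0013,0.006],"rotation":[0,0,0]},
    {"grip":1,"dp":[0,0,0.008],"rotation":[0,0,0]},
    {"grip":1,"dp":[0,0,0.004],"rotation":[0,0,0]},
    {"grip":1,"dp":[0,0,0],"rotation":[0,0,0]},
    {"grip":1,"dp":[0,0,0],"rotation":[0,0,0]}
  ]
}}

```text
time_s: 12.63
tool_pos: [0.358, -0.2608, 0.2634]
tool_rot: [-179.9, 0.1, 4.2]
force: [0.1, 0.0, -2.1]
grip_width: 0.0296
```

{"method": "carry_out", "body": {
  "plan": [
    {"grip":1,"dp":[-0.0005,0.0005,0.005],"rotation":[0,0,0]},
    {"grip":1,"dp":[0,0,0.008],"rotation":[0,0,0]},
    {"grip":1,"dp":[0,0,0.006],"rotation":[0,0,0]},
    {"grip":1,"dp":[0,0,0],"rotation":[0,0,0]},
    {"grip":1,"dp":[0,0,0],"rotation":[0,0,0]}
  ]
}}

```text
time_s: 13.05
tool_pos: [0.3575, -0.2612, 0.2419]
tool_rot: [-179.8, 0.2, 4.3]
force: [0.0, 0.5, -1.4]
grip_width: 0.0297
```

The tip is in the notch with no contact force. I'll keep going down.

{"method": "carry_out", "body": {
  "plan": [
    {"grip":1,"dp":[0,0,0.008],"rotation":[0,0,0]},
    {"grip":1,"dp":[0,0,0.013],"rotation":[0,0,0]},
    {"grip":1,"dp":[0,0,0.013],"rotation":[0,0,0]},
    {"grip":1,"dp":[0,0,0.013],"rotation":[0,0,0]},
    {"grip":1,"dp":[0,0,0.01],"rotation":[0,0,0]},
    {"grip":1,"dp":[0,0,0.003],"rotation":[0,0,0]},
    {"grip":1,"dp":[0,0,0],"rotation":[0,0,0]},
    {"grip":1,"dp":[0,0,0],"rotation":[0,0,0]}
  ]
}}

```text
time_s: 13.72
tool_pos: [0.3579, -0.2614, 0.1783]
tool_rot: [-179.9, 0.1, 4.3]
force: [-1.2, -0.5, -2.0]
grip_width: 0.0299
```

{"method": "carry_out", "body": {
  "plan": [
    {"grip":1,"dp":[0,0,0.006],"rotation":[0,0,0]},
    {"grip":1,"dp":[0,0,0.007],"rotation":[0,0,0]},
    {"grip":1,"dp":[0,0,0.004],"rotation":[0,0,0]},
    {"grip":1,"dp":[0,0,0.001],"rotation":[0,0,0]},
    {"grip":1,"dp":[0,0,0],"rotation":[0,0,0]},
    {"grip":1,"dp":[0,0,0],"rotation":[0,0,0]}
  ]
}}

```text
time_s: 14.22
tool_pos: [0.3591, -0.2622, 0.1603]
tool_rot: [179.9, -0.1, 4.3]
force: [-0.5, -0.8, -2.3]
grip_width: 0.0302
```

{"method": "carry_out", "body": {
  "plan": [
    {"grip":1,"dp":[-0.001,0,0.003],"rotation":[0,0,0]},
    {"grip":1,"dp":[0,0,0.001],"rotation":[0,0,0]},
    {"grip":1,"dp":[0,0,0],"rotation":[0,0,0]},
    {"grip":1,"dp":[0,0,0],"rotation":[0,0,0]}
  ]
}}

```text
time_s: 14.55
tool_pos: [0.3583, -0.2626, 0.1564]
tool_rot: [179.9, -0.1, 4.3]
force: [0.0, -1.2, -2.0]
grip_width: 0.03
```

{"method": "carry_out", "body": {
  "plan": [
    {"grip":1,"dp":[-0.0006,-0.0005,0.001],"rotation":[0,0,0]},
    {"grip":1,"dp":[0,0,0],"rotation":[0,0,0]},
    {"grip":1,"dp":[0,0,0],"rotation":[0,0,0]}
  ],
  "force": 10
}}

```text
time_s: 14.8
tool_pos: [0.3578, -0.2622, 0.1556]
tool_rot: [179.9, -0.1, 4.2]
force: [0.7, -1.0, -0.7]
grip_width: 0.0299
```

{"method": "carry_out", "body": {
  "plan": [
    {"grip":1,"dp":[0,0,0],"rotation":[0,0,0]},
    {"grip":0.58,"dp":[0,0,0],"rotation":[0,0,0]},
    {"grip":0.5,"dp":[0,0,0],"rotation":[0,0,0]},
    {"grip":0.3,"dp":[0,0,0],"rotation":[0,0,0]},
    {"grip":0,"dp":[0,0,0],"rotation":[0,0,0]},
    {"grip":0,"dp":[0,0,0],"rotation":[0,0,0]},
    {"grip":0,"dp":[0,0,0],"rotation":[0,0,0]},
    {"grip":0,"dp":[0,0,0],"rotation":[0,0,0]}
  ]
}}

```text
time_s: 15.47
tool_pos: [0.3589, -0.263, 0.1571]
tool_rot: [179.7, -0.3, 4.3]
force: [-0.4, 0.3, -0.2]
grip_width: 0.0687
```

Released. I'll wait for it to open fully, then go straight up and clear.

{"method": "carry_out", "body": {
  "plan": [
    {"grip":0,"dp":[0,0,0],"rotation":[0,0,0]},
    {"grip":0,"dp":[0,0,0],"rotation":[0,0,0]},
    {"grip":0,"dp":[0,0,0],"rotation":[0,0,0]},
    {"grip":0,"dp":[0,0,-0.008],"rotation":[0,0,0]},
    {"grip":0,"dp":[0,0,-0.018],"rotation":[0,0,0]},
    {"grip":0,"dp":[0,0,-0.02],"rotation":[0,0,0]},
    {"grip":0,"dp":[0,0,-0.02],"rotation":[0,0,0]},
    {"grip":0,"dp":[0,0,-0.02],"rotation":[0,0,0]}
  ]
}}

```text
time_s: 16.13
tool_pos: [0.3556, -0.2605, 0.2433]
tool_rot: [-179.8, 0.1, 4.3]
force: [-1.3, -0.9, 0.1]
grip_width: 0.0872
```

{"method": "carry_out", "body": {
  "plan": [
    {"grip":0,"dp":[0,0.02,-0.01],"rotation":[0,0,0]},
    {"grip":0,"dp":[0,0.025,0],"rotation":[0,0,0]},
    {"grip":0,"dp":[0,0.025,0],"rotation":[0,0,0]},
    {"grip":0,"dp":[0,0.025,0],"rotation":[0,0,0]},
    {"grip":0,"dp":[0,0.025,0],"rotation":[0,0,0]},
    {"grip":0,"dp":[0,0.015,0],"rotation":[0,0,0]},
    {"grip":0,"dp":[0,0,0],"rotation":[0,0,0]},
    {"grip":0,"dp":[0,0,0],"rotation":[0,0,0]}
  ]
}}

```text
time_s: 16.8
tool_pos: [0.3697, -0.4023, 0.2666]
tool_rot: [179.4, -0.4, 4.4]
force: [-0.2, 0.4, -0.5]
grip_width: 0.0872
```

Run:
```python
from ov import *
print(env.get_obs()['force'])
s=snap('scene','s6')[:,:,::-1].copy();t=snap('top','t6')[:,:,::-1].copy()
f=lambda a:cv2.resize(a,(400,300),interpolation=cv2.INTER_CUBIC)
a=np.hstack([tile(s,'scene',190,170,4,[]),tile(t,'top',375,190,5,[])])
b=np.hstack([f(s[130:310,200:440]),f(t[110:290,200:440])])
cv2.imwrite('pics/v6.png',np.vstack([a,b]))
```

```text
[-0.1579159   0.3543502  -0.47466189]
```

View pics/v6.png

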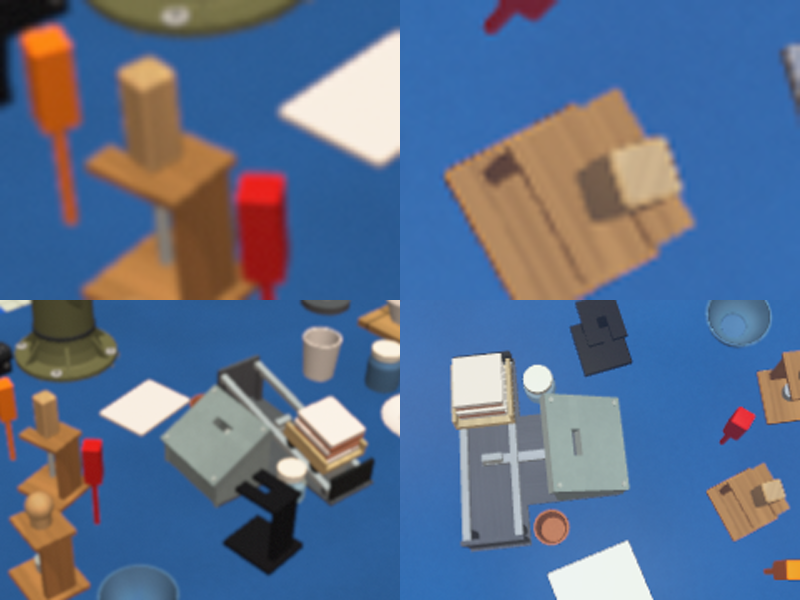

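The rod hangs upright in its notch exactly as at the start (handle top at crop (147,72) / (645,172)). The carriage is at the buffer, the bystanders are unmoved and the arm is clear. I'm handing in.

```bash
python3 -c "
from cell import env
print(env.sign_off())"
```

```text
the job is handed in; nothing more can be done
None
```

The job is done and handed in at about 17 s of the allowed 46 s.

- **Latch:** I took the plain wooden-handled rod from its stand and pushed it through the slot about 58 mm deep. It pressed the tab with about 5 N, and the carriage was let go and rolled to the buffer by itself.
- **Rod return:** I drew the rod out and hung it back in the notch of its own stand.

**Last checks:** The final pictures show the rod upright in its stand as at the start and the carriage at the buffer. The tamper and the other things in those crops look where they were. The gripper was open and clear, with a residual force under 1 N.

**What failed or disagreed:**
- Two hold calls were refused because their rows lacked "rotation". The arm kept holding in the meantime, so nothing was lost.
- The scene camera read about 1 px off vertically compared with the top one, which was within what the grip and the fit needed.
- The final crops did not cover the whole bench, so the plate, the brush and part of the far side were not looked at again. The arm did not work near them.

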